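# Seat the knife sharpener in its hold-down dock

## Task

Get the knife sharpener ready for use: slide its flat tongue under the overhang of the low metal dock on the worktop and on past the springy drag inside, until the sharpener comes up against the hidden stop at the back, and leave it standing there flat and released. Feel for the stop and press gently: do not force the dock, and leave the tin, the spice jar and the scissors where they are.

Things in the scene. Friction and masses are not known exactly. Their poses are not given: they have to be found in the camera images.
- sharpener: pull-through knife sharpener, 0.42 kg. Origin on its underside, under the middle of its body; x points along it to the tongue, z up. Black body 100 long (x) x 30 wide (y), from 8 to 60 high, on a steel foot plate 108 x 62 x 8, which runs out at the front into a flat tongue 44 wide, 8 thick, from x = 54 to 140, corners rounded. Stands loose, tongue roughly to the robot's left (+y)
- sharpener_grip (a point): place to grip: middle of the black body, 38 mm above its underside, straight above its origin; 30 mm wide along y. Solid for 11 mm to either side along x; beyond, at x = -15 and 15, are 8 mm slots across the top, down to 42 high
- sharpener_tip (a point): middle of the front end of the tongue, 4 mm above its underside, 140 mm ahead (x) of the sharpener's origin; same axes as the sharpener
- dock: aluminium hold-down block fixed to the worktop, 92 long x 80 wide x 24 high. Origin on the worktop at the middle of its mouth; x points into the pocket (roughly to the robot's left), z up. Pocket open to the front and, below, to the worktop; 50 wide, 15 high under the roof. Two flared cheeks, 15 high, reach 14 mm out in front of the mouth and widen it to 62. Force on it must stay below 25 N in all
- dock_leaf (a point): lowest part of a sprung steel leaf under the dock's roof, 24 mm behind the mouth, 6.6 mm above the worktop. The leaf slopes down to it from the mouth; the tongue lifts it against about 3 N and from then on slides with a steady drag of about 6 to 11 N. This is not the stop
- dock_far (a point): point on the worktop 36 mm behind the mouth, where the hidden stop pad could lie at the nearest. The pad cannot be seen and is set differently each time: its face is 36 to 62 mm behind the mouth. It is sprung: after a first 1.8 N it gives 1 mm for each further 3.5 N, 6 mm at most, and comes back with the tongue when let go
- pin (a joint): light sensing pin in the stop pad's face (0.2 to 0.6 N, too weak to push the sharpener back): 0 = out, standing 4 mm proud of the pad; 0.004 = flush, the tongue is against the pad. Measured from the pad, wherever that is set
- tin: bystander: food tin, 57 across, 72 high, origin under its middle, beyond the sharpener
- spice_jar: bystander: spice jar, 46 across, 106 high, origin under its middle, beyond the work
- scissors: bystander: pair of scissors 199 x 87 x 9 lying flat at the right end of the worktop

How it is judged:
By the outcome, as a careful person would: the job done as asked, in the order asked, and still so for the second after the job is handed in, with the robot touching nothing.
It also fails if it takes over 58 s, if anything falls off the work surface, if the arm or the gripper's body presses on something with over 40 N, if the wrist force passes 120 N, or if a joint passes its speed limit or range.

## Robot

A 6-joint arm with a two-finger parallel gripper is mounted at the origin on a cart in front of the work surface, level with it; the furniture and walls round the work are solid. World frame = base frame: x ahead of the robot, y to its left, z up, the work surface at z = 0. Lengths are in m, angles in degrees, forces in N, time in s.
With the tool pointing down it reaches from about 0.375 to 0.9 m from the base axis. Payload 3.1 kg.
Tool frame: the origin (TCP) lies between the finger pads; the fingertips stand 22 mm ahead of it and the grasp point (between the pads) lies 3 mm ahead of it (bot.tip_extent is the distance from the TCP to the fingertips, in m); y points along the fingers, z is the direction in which the jaws open and shut, and the axes are right-handed (so a half turn about y gives the same grasp; the last joint's range is limited). The gripper opens to 87 mm and grips with 3 to 60 N. Pads are 19 mm wide; open, the fingers measure 117 mm over their backs; the gripper's body (75 mm by 190 mm) begins 51 mm behind the grasp point.
Start: joints at [-77.091, 30.224, 82.088, -0, 67.689, -10.227], TCP at [0.246, -0.575, 0.245] pointing down, gripper open.
Joint ranges: [-176.69, 176.69], [-43.24, 126.21], [12.49, 139.97], [-82, 262], [0, 151.66], [-163.58, 163.58]. Speed limits (degrees/s): [159.86, 159.86, 180, 180, 180, 180].

## Interface

Orientations are given as a 3x3 rotation matrix whose columns are the frame's x, y, z axes.
In Python, from rig import bot, eyes, models gives the robot as it stands. The module is installed in compiled form; this text tells all that it offers.
- The arm moves only by the tool arm_command, never from a script. Its arguments are lists of equal length, an entry for each row: "translation": the shift along the tool's x, y, z each as a share of 0.08 m, from -1 to 1, a list of three; "rotation": the turn, a rotation vector about the tool's x, y, z each as a share of 60 degrees, from -1 to 1, a list of three; "grip": the closure, from -1 (fully open) to 1 (shut), so that 0 is half open. In form: {"translation": [[x, y, z], ...], "rotation": [[rx, ry, rz], ...], "grip": [grip, ...]}. A call has 1 to 5 rows; each row is the pose to reach, as a shift and turn from the pose commanded when the call began, along the tool's axes at that moment; what a row does not reach only later rows make up. A row lasts 1/10 s, in which the tool goes at most 50 mm and 8.59 degrees, less where a joint would pass 70% of its speed; a pose out of reach is approached as far as the arm can. A call with a number of a shift or a turn outside -1 to 1 is refused whole. A call with a gripper value outside its range is refused whole. The fingers move at their own pace and stop on an object; the grip force is fixed at half the most. Time passes only in rows, so rows that repeat a pose let the fingers close. It gives the time, the measured TCP pose, the force and the opening at its end, in the units of the state.
- bot.read_state(): the state, without advancing time (a new reading comes with each control period).
- eyes.capture(name): name is "side" or "top"; returns a dict with "image" (384x512x3 uint8, blue, green, red), "mtx" (3x3 intrinsics, pixels), "dist_coeffs" ([k1, k2, p1, p2, k3] as OpenCV has them; the pictures are not rectified), "rvec" (rotation vector, rad) and "tvec" (3), from world to camera coordinates, as OpenCV has them. Camera axes: x right, y down, z forward; pixel columns grow to the right and rows downward; lengths in m; the calibration is good to about 2 mm. A picture is of the moment at which its call begins. There is no depth.
- bot.hand_in(): hands the job in, once; it reports no verdict.
Trained networks look in the newest picture that a camera, given by its name, has taken for a name from the list of things; names that differ only in an ending like _2 or _b are one class to them, and where a whole thing is asked for, a point or a joint stands for the part that bears it (a point fixed in the world has none). Each returns a list of dicts, best first, with "conf" (0 to 1); they miss things now and then, are a little off and sometimes report something else, mostly with a low value. They report only what shows in the picture. A call takes as long as a camera call.
- models.recognise(camera, thing): "extent" ([left, top, right, bottom] as shares, 0 to 1, of the picture: columns of its width, rows of its height, round what is visible of it).
- models.spot_point(camera, thing): "point" ([column, row] as shares, 0 to 1, of the picture: columns of its width, rows of its height: a listed point, or the origin of a listed thing).
The state is a dict: "time_s": time; "joint_positions": joint angles; "qvel": joint speeds; "tau": joint torques, N m; "position": TCP position; "tcp_rot": TCP orientation; "force": force on the tool from outside, world axes, zero at the start; "moment": the same for the moment, N m; "opening": opening from 0.0 (shut) to 1.0 (fully open).
Only numpy, scipy, OpenCV 4.12 (cv2) and the standard library are available. Lean on these libraries where they do the work, as an engineer would, in place of code of your own. Each camera call takes 0.05 s, during which the arm holds its last target. There are 200 camera calls.

## Working session

There is one attempt and no reset: what is moved stays moved. The work goes in short steps, Python scripts to look and compute and a tool call to move; the robot and the scene stay as the last step left them, time stands still between calls to the robot, and variables do not carry over. Pictures are saved under pics/ and viewed, about 8 in all and at most 12, crops included, and the job is handed in when it is done.

Besides the shell and the picture viewer there is one more tool, called after "Call:" in YAML: its name, and indented under it one key for each argument. arm_command: Moves the arm, as the interface text tells. Shift numbers are shares of 0.08 m and turn numbers shares of 60 degrees, none past 1 either way. Its arguments: {"type":"object","properties":{"translation":{"type":"array"},"rotation":{"type":"array"},"grip":{"type":"array"}},"required":["translation","rotation","grip"]}

```bash
mkdir -p pics
cat > h.py <<'E'
import numpy as np,cv2
from rig import bot,eyes,models
def ray(c,px):
    u=cv2.undistortPoints(np.array([[px]],float),c['mtx'],c['dist_coeffs'])[0,0]
    R=cv2.Rodrigues(np.array(c['rvec'],float))[0];t=np.array(c['tvec'],float).ravel()
    return -R.T@t, R.T@np.array([u[0],u[1],1])
def onz(c,px,z):
    o,d=ray(c,px); return o+d*(z-o[2])/d[2]
def proj(c,P):
    return cv2.projectPoints(np.array(P,float).reshape(-1,1,3),np.array(c['rvec'],float),np.array(c['tvec'],float),c['mtx'],c['dist_coeffs'])[0][:,0]
E
python3 - <<'E'
from h import *
np.set_printoptions(precision=4,suppress=True)
Z=dict(sharpener=0,sharpener_grip=.038,sharpener_tip=.004,dock=0,dock_leaf=.0066,dock_far=0,tin=0,spice_jar=0,scissors=0)
for n in('top','side'):
    c=eyes.capture(n);cv2.imwrite(f'pics/{n}0.png',c['image'])
    print(n,ray(c,[256,192])[0])
    for k,z in Z.items():
        for r in models.spot_point(n,k)[:2]:
            p=np.array(r['point'])*[512,384];print(k,round(r['conf'],2),p,onz(c,p,z))
s=bot.read_state();print(s['time_s'],s['position'],s['tcp_rot'],s['force'],s['opening'])
a=cv2.imread('pics/top0.png');cv2.imwrite('pics/top0b.png',cv2.resize(a,(768,576)))
E
```

```text
top [0.4622 0.0059 1.0867]
sharpener 0.56 [281.3952 215.1168] [ 0.5318 -0.1115  0.    ]
sharpener_grip 0.68 [281.2928 215.3088] [ 0.5289 -0.1071  0.038 ]
sharpener_tip 0.64 [231.5776 212.5824] [0.536  0.0266 0.004 ]
dock 0.64 [132.7104 222.4128] [0.5035 0.2986 0.    ]
dock_leaf 0.29 [279.3984 215.3856] [ 0.5306 -0.1052  0.0066]
dock_far 0.81 [114.2784 219.9168] [0.5092 0.3502 0.    ]
dock_far 0.71 [225.8944 160.0896] [0.6835 0.046  0.    ]
tin 0.87 [273.3056 164.0064] [ 0.6753 -0.0875  0.    ]
spice_jar 0.63 [226.2016 160.2048] [0.6831 0.0452 0.    ]
spice_jar 0.34 [119.0912 220.608 ] [0.5076 0.3367 0.    ]
scissors 0.69 [369.408  214.8864] [ 0.5368 -0.3604  0.    ]
side [ 0.6002 -1.0292  0.6018]
sharpener 0.64 [242.4832 229.5168] [ 0.5378 -0.1051  0.    ]
sharpener_grip 0.91 [241.3056 218.304 ] [ 0.536  -0.1094  0.038 ]
sharpener_tip 0.56 [249.088 201.408] [0.5505 0.0432 0.004 ]
dock 0.85 [235.1104 171.6864] [0.4938 0.2639 0.    ]
dock 0.39 [292.9152 203.0976] [0.6823 0.0396 0.    ]
dock_leaf 0.6 [236.5952 165.1968] [0.4966 0.3048 0.0066]
dock_far 0.57 [236.6976 159.0144] [0.4923 0.3763 0.    ]
tin 0.84 [296.9088 228.5952] [ 0.6847 -0.1007  0.    ]
spice_jar 0.75 [293.12  203.904] [0.6826 0.0347 0.    ]
spice_jar 0.73 [238.08   169.4976] [0.5031 0.2822 0.    ]
scissors 0.93 [235.2128 292.1856] [ 0.5342 -0.3534  0.    ]
scissors 0.58 [294.1952 226.5984] [ 0.678  -0.0907  0.    ]
1.0 [ 0.2456 -0.5747  0.2446] [[-0.9196  0.      0.3929]
 [-0.3929 -0.     -0.9196]
 [-0.     -1.      0.    ]] [ 0.1237  0.7063 -0.5423] 0.999642707972351
```

View pics/top0b.png

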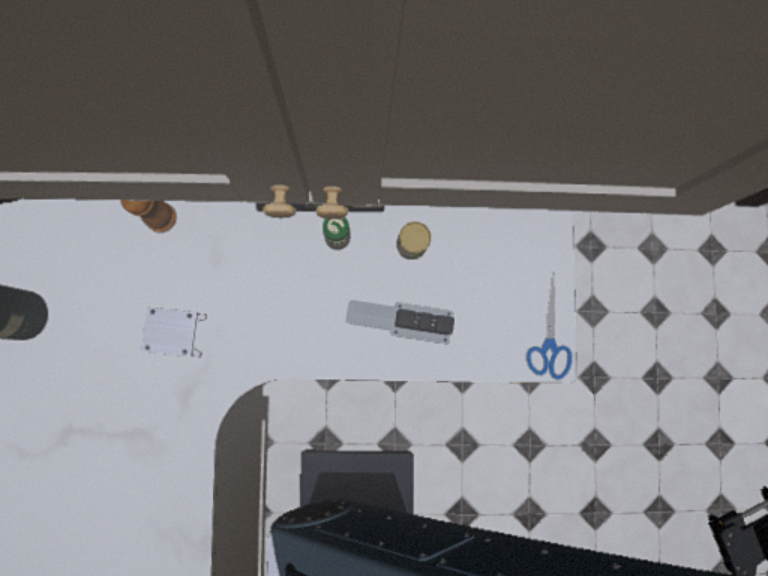

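View pics/side0.png

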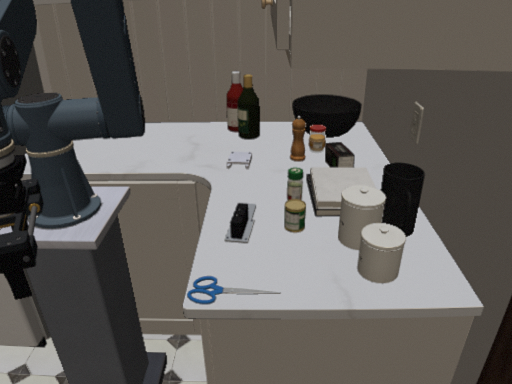

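Top view (768 px wide): the sharpener spans about (346–455, 300–343) with its tongue to the left. The dock is at (142–205, 306–357) with its flared mouth to the right. The tin (414,238), jar (336,228) and scissors (549,340) are clear of the work. The side view agrees.

Run:
```python
from h import *
a=cv2.imread('pics/top0.png')
f=lambda x0,y0,w,h,s:cv2.resize(a[y0:y0+h,x0:x0+w],None,fx=s,fy=s,interpolation=cv2.INTER_CUBIC)
def grid(im,x0,y0,s,st=10):
    for x in range((x0+9)//10*10,x0+im.shape[1]//s,st):
        cv2.line(im,((x-x0)*s,0),((x-x0)*s,6),(0,0,255),1);cv2.putText(im,str(x),((x-x0)*s,16),0,.35,(0,0,255))
    for y in range((y0+9)//10*10,y0+im.shape[0]//s,st):
        cv2.line(im,(0,(y-y0)*s),(6,(y-y0)*s),(0,0,255),1);cv2.putText(im,str(y),(6,(y-y0)*s),0,.35,(0,0,255))
    return im
A=grid(f(225,193,84,42,9),225,193,9);B=grid(f(88,198,84,42,6),88,198,6)
B=cv2.copyMakeBorder(B,0,0,0,A.shape[1]-B.shape[1],0)
cv2.imwrite('pics/crop1.png',np.vstack([A[:340],B]))
```

```text
(no output)
```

View pics/crop1.png

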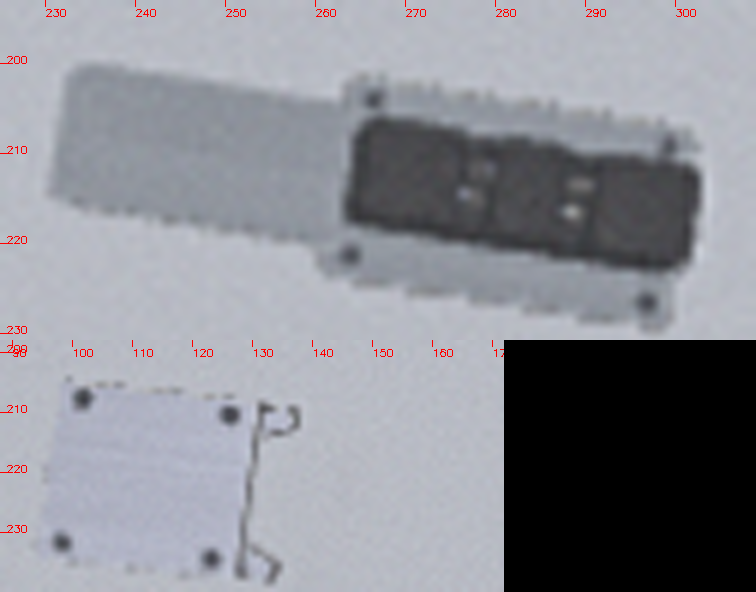

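Crop: the tongue's end corners are near (232.8,199.9) and (230.3,215). The foot plate corners are near (263.6,201.7), (260.6,223), (302.4,208) and (299.1,229.4). The dock's front roof edge runs (131.3,208.5)–(128.2,237.2), and its back corners are near (99.3,204.7) and (94.7,235).

Run:
```python
from h import *
from scipy.optimize import least_squares
np.set_printoptions(precision=4,suppress=True)
c=eyes.capture('top')
# lines of equal image features
px=[[232.8,199.9],[230.3,215],[263.6,201.7],[260.6,223],[302.4,208],[299.1,229.4],[265,206.1],[263.6,217.4],[302.8,211.3],[301.7,223]]
P=np.array([[.138,-.021,.008],[.138,.021,.008],[.054,-.031,.008],[.054,.031,.008],[-.054,-.031,.008],[-.054,.031,.008],[.05,-.015,.06],[.05,.015,.06],[-.05,-.015,.06],[-.05,.015,.06]])
def T(p,P):
    a=p[2];R=np.array([[np.cos(a),-np.sin(a),0],[np.sin(a),np.cos(a),0],[0,0,1]]);return P@R.T+[p[0],p[1],0]
P[:,1]*=-1  # tongue left(+y): sharpener +y is toward -x world = image bottom -> top rows are -y? checked by fit
for sgn in(1,-1):
    Q=P*[1,sgn,1]
    s=least_squares(lambda p:(proj(c,T(p,Q))-px).ravel(),[.53,-.107,1.57],loss='soft_l1')
    print('sharp',s.x,np.degrees(s.x[2]),s.cost)
    if sgn: print(s.fun.reshape(-1,2))
for n,q in dict(mt=[131.3,208.5],mb=[128.2,237.2],bt=[99.3,204.7],bb=[94.7,235],s1=[101.7,207.7],s2=[126.3,210.5],s3=[123.2,234.3],s4=[98.3,231.7]).items(): print(n,onz(c,q,.024))
print('cheeks',onz(c,[137.5,210],.015),onz(c,[134,235],.015))
```

```text
sharp [ 0.5395 -0.1103  1.727 ] 98.94846101078393 154.00313488084333
[[ -0.1469  26.7249]
 [  0.3051  -3.5693]
 [ -0.0493  24.3229]
 [ -0.2423 -19.3054]
 [ -0.1327  12.5763]
 [ -0.2344 -30.9909]
 [  0.4514  12.9489]
 [  0.2209  -9.6913]
 [  0.2291   2.4977]
 [ -0.4047 -20.4618]]
sharp [ 0.5302 -0.1103  1.4322] 82.06109461514131 0.9875328227906359
[[ 0.1533  0.2482]
 [ 0.1999  0.2015]
 [ 0.0139 -0.3232]
 [-0.4064  0.6102]
 [-0.2644 -0.4945]
 [-0.1235  0.3212]
 [ 0.4518 -0.4055]
 [ 0.1231 -0.4118]
 [ 0.161   0.3511]
 [-0.3379 -0.0646]]
mt [0.54   0.2978 0.024 ]
mb [0.4626 0.3024 0.024 ]
bt [0.5484 0.3861 0.024 ]
bb [0.4663 0.3939 0.024 ]
s1 [0.5404 0.379  0.024 ]
s2 [0.5343 0.3112 0.024 ]
s3 [0.4701 0.3163 0.024 ]
s4 [0.4754 0.3845 0.024 ]
cheeks [0.537  0.2831 0.015 ] [0.4689 0.2894 0.015 ]
```

Call:
arm_command:
  translation:
    - [-1,0,-1]
    - [-1,0,-1]
    - [-1,0,-1]
    - [-1,0,-1]
    - [-1,0,-1]
  rotation:
    - [0,-0.7,0]
    - [0,-0.7,0]
    - [0,-0.7,0]
    - [0,-0.7,0]
    - [0,-0.7,0]
  grip: [-1,-1,-1,-1,-1]

```text
time_s: 1.55
position: [0.2882, -0.4689, 0.2449]
tcp_rot: [[-0.414, 0.0, 0.91], [-0.91, -0.0, -0.414], [0.0, -1.0, 0.0]]
force: [0.5, -0.9, -0.8]
opening: 0.997
```

Call:
arm_command:
  translation:
    - [-1,0,0]
    - [-1,0,0]
    - [-1,0,0]
  rotation:
    - [0,-0.283,0]
    - [0,-0.283,0]
    - [0,-0.283,0]
  grip: [-1,-1,-1]

```text
time_s: 1.85
position: [0.322, -0.3929, 0.2444]
tcp_rot: [[-0.132, -0.001, 0.991], [-0.991, 0.004, -0.132], [-0.003, -1.0, -0.001]]
force: [0.4, 0.7, -0.3]
opening: 0.998
```

```bash
cat > g.py <<'E'
from h import *
import sys
np.set_printoptions(precision=4,suppress=True)
def go(goal,yaw):   # goal TCP, yaw of tool z (deg)
    s=bot.read_state();R=np.array(s['tcp_rot']);p=np.array(s['position'])
    z=np.array([np.cos(np.radians(yaw)),np.sin(np.radians(yaw)),0]);y=np.array([0,0,-1.]);x=np.cross(y,z)
    G=np.column_stack([x,y,z])
    print('t',s['time_s'],'p',p,'q',np.array(s['joint_positions']),'F',np.array(s['force']),'op',s['opening'])
    print('shift m (tool)',R.T@(np.array(goal)-p),'share',R.T@(np.array(goal)-p)/.08,'rot share',np.degrees(cv2.Rodrigues(R.T@G)[0].ravel())/60)
if __name__=='__main__': go([float(v) for v in sys.argv[1:4]],float(sys.argv[4]))
E
python3 g.py .5302 -.1103 .15 -7.94
```

```text
t 1.85 p [ 0.322  -0.3929  0.2444] q [-63.3197  21.3324  98.5455   0.0617  60.3282 -55.7463] F [ 0.4112  0.7415 -0.2779] op 0.997961516920706
shift m (tool) [-0.3074  0.0953  0.1691] share [-3.8423  1.1907  2.1138] rot share [ 0.0012  0.0056 -0.0033]
```

Call:
arm_command:
  translation:
    - [-0.96,0,0.53]
    - [-0.96,0,0.53]
  rotation:
    - [0,0,0]
    - [0,0,0]
  grip: [-1,-1]

```text
time_s: 2.05
position: [0.3745, -0.327, 0.2448]
tcp_rot: [[-0.141, 0.001, 0.99], [-0.99, -0.001, -0.141], [0.001, -1.0, 0.001]]
force: [0.3, -0.4, -0.3]
opening: 0.999
```

Call:
arm_command:
  translation:
    - [-0.96,0,0.53]
    - [-0.96,0,0.53]
  rotation:
    - [0,0,0]
    - [0,0,0]
  grip: [-1,-1]

```text
time_s: 2.25
position: [0.4277, -0.2557, 0.2448]
tcp_rot: [[-0.139, 0.001, 0.99], [-0.99, -0.001, -0.139], [0.001, -1.0, 0.001]]
force: [-0.1, -0.0, 0.5]
opening: 1.004
```

Call:
arm_command:
  translation:
    - [-0.96,0.5,0.53]
    - [-0.96,0.5,0.53]
  rotation:
    - [0,0,0]
    - [0,0,0]
  grip: [-1,-1]

```text
time_s: 2.45
position: [0.4809, -0.1862, 0.2049]
tcp_rot: [[-0.139, 0.003, 0.99], [-0.99, -0.002, -0.139], [0.002, -1.0, 0.003]]
force: [0.3, -0.6, -0.9]
opening: 1.002
```

Call:
arm_command:
  translation:
    - [-0.96,0.65,0.52]
    - [-0.96,0.65,0.52]
    - [-0.96,0.65,0.52]
    - [-0.96,0.65,0.52]
  rotation:
    - [0,0,0]
    - [0,0,0]
    - [0,0,0]
    - [0,0,0]
  grip: [-1,-1,-1,-1]

```text
time_s: 2.85
position: [0.5311, -0.1157, 0.1518]
tcp_rot: [[-0.136, -0.001, 0.991], [-0.991, -0.0, -0.136], [0.0, -1.0, -0.001]]
force: [-0.5, 0.6, -0.2]
opening: 1.002
```

```bash
python3 g.py .5302 -.1103 .041 -7.94
python3 - <<'E'
from h import *
for n in('side','top'):
    c=eyes.capture(n)
    for k,z in (('sharpener_grip',.038),('sharpener_tip',.004)):
        for r in models.spot_point(n,k)[:1]:
            p=np.array(r['point'])*[512,384];print(n,k,r['conf'],onz(c,p,z))
    a=c['image'];cv2.imwrite(f'pics/{n}1.png',a)
c=eyes.capture('side')
a=c['image'][150:260,190:310];cv2.imwrite('pics/s1.png',cv2.resize(a,None,fx=5,fy=5,interpolation=2))
E
```

```text
t 2.85 p [ 0.5311 -0.1157  0.1518] q [-24.057   31.5097  98.7559  -0.0443  49.7891 -16.2339] F [-0.4745  0.6067 -0.223 ] op 1.0023635032392824
shift m (tool) [-0.0053  0.1108 -0.0015] share [-0.0662  1.3851 -0.0194] rot share [0.001  0.0024 0.0003]
side sharpener_grip 0.76 [ 0.54120722 -0.10782771  0.038     ]
side sharpener_tip 0.82 [0.55070475 0.02982199 0.004     ]
top sharpener_grip 0.66 [ 0.53469517 -0.11516504  0.038     ]
top sharpener_tip 0.57 [0.54462109 0.03413046 0.004     ]
```

Call:
arm_command:
  translation:
    - [-0.07,0.6,-0.02]
    - [-0.07,0.9,-0.02]
    - [-0.07,0.9,-0.02]
    - [-0.07,0.9,-0.02]
  rotation:
    - [0,0,0]
    - [0,0,0]
    - [0,0,0]
    - [0,0,0]
  grip: [-1,-1,-1,-1]

```text
time_s: 3.6
position: [0.53, -0.1108, 0.0809]
tcp_rot: [[-0.138, 0.0, 0.99], [-0.99, -0.0, -0.138], [0.0, -1.0, 0.0]]
force: [1.0, 0.6, 0.7]
opening: 1.0
```

```bash
python3 g.py .5302 -.1103 .041 -7.94
python3 - <<'E'
from h import *
A=[]
for n,(x,y,w,h) in dict(side=(190,150,110,110),top=(215,170,110,90)).items():
    a=eyes.capture(n)['image'][y:y+h,x:x+w];A.append(cv2.resize(a,(400,400*h//w),interpolation=2)[:320])
cv2.imwrite('pics/v2.png',np.hstack(A))
E
```

```text
t 3.6 p [ 0.53   -0.1108  0.0809] q [-23.6336  38.1344 101.4856   0.0011  40.37   -15.7023] F [0.9747 0.6458 0.6602] op 0.9997055495729017
shift m (tool) [-0.0005  0.0399  0.0001] share [-0.0062  0.4992  0.0011] rot share [-0.0002  0.0001  0.    ]
```

View pics/v2.png

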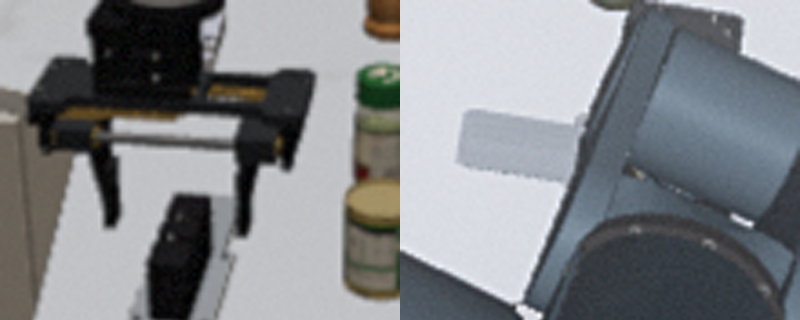

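The side view shows the open fingers straddling the body, clear of the tin and jar. Now I'll descend and close.

Call:
arm_command:
  translation:
    - [0,0.4,0]
    - [0,0.5,0]
    - [0,0.5,0]
    - [0,0.5,0]
    - [0,0.5,0]
  rotation:
    - [0,0,0]
    - [0,0,0]
    - [0,0,0]
    - [0,0,0]
    - [0,0,0]
  grip: [-1,-1,-1,-1,0]

```text
time_s: 4.2
position: [0.5306, -0.1105, 0.0417]
tcp_rot: [[-0.137, 0.002, 0.991], [-0.991, -0.001, -0.137], [0.001, -1.0, 0.002]]
force: [0.5, 0.1, -1.0]
opening: 0.966
```

Call:
arm_command:
  translation:
    - [0,0,0]
    - [0,0,0]
    - [0,0,0]
    - [0,0,0]
    - [0,0,0]
  rotation:
    - [0,0,0]
    - [0,0,0]
    - [0,0,0]
    - [0,0,0]
    - [0,0,0]
  grip: [1,1,1,1,1]

```text
time_s: 4.7
position: [0.5299, -0.1102, 0.0406]
tcp_rot: [[-0.137, -0.0, 0.991], [-0.991, 0.0, -0.137], [-0.0, -1.0, -0.0]]
force: [0.2, -0.2, -0.2]
opening: 0.539
```

```bash
python3 g.py .5302 -.1103 .044 -7.94
```

```text
t 4.7 p [ 0.5299 -0.1102  0.0406] q [-23.583   42.2698 102.2842   0.001   35.4463 -15.6994] F [ 0.1897 -0.1741 -0.1787] op 0.5388985606522094
shift m (tool) [ 0.0001 -0.0034  0.0003] share [ 0.0008 -0.0428  0.0042] rot share [ 0.      0.0009 -0.    ]
```

Call:
arm_command:
  translation:
    - [0,0,0]
    - [0,0,0]
    - [0,0,0]
    - [0,0,0]
    - [0,0,0]
  rotation:
    - [0,0,0]
    - [0,0,0]
    - [0,0,0]
    - [0,0,0]
    - [0,0,0]
  grip: [1,1,1,1,1]

```text
time_s: 5.2
position: [0.5304, -0.1104, 0.0406]
tcp_rot: [[-0.137, 0.001, 0.991], [-0.991, -0.0, -0.137], [0.0, -1.0, 0.001]]
force: [1.1, 0.3, -0.8]
opening: 0.343
```

Call:
arm_command:
  translation:
    - [0,-0.12,0]
    - [0,-0.12,0]
    - [0,-0.12,0]
  rotation:
    - [0,0,0]
    - [0,0,0]
    - [0,0,0]
  grip: [1,1,1]

```text
time_s: 5.5
position: [0.5294, -0.11, 0.0502]
tcp_rot: [[-0.137, -0.001, 0.991], [-0.991, 0.0, -0.137], [-0.0, -1.0, -0.001]]
force: [-0.3, 0.4, -5.1]
opening: 0.34
```

```bash
python3 g.py .4882 .1365 .051 -4.6
```

```text
t 5.5 p [ 0.5294 -0.11    0.0502] q [-23.5851  41.2555 102.1842  -0.0066  36.6124 -15.6998] F [-0.3402  0.4449 -5.0668] op 0.34048941896667556
shift m (tool) [-0.2385 -0.0007 -0.0746] share [-2.9818 -0.0087 -0.9321] rot share [ 0.0008 -0.0547 -0.0002]
```

Call:
arm_command:
  translation:
    - [-0.35,0,-0.1]
    - [-0.7,0,-0.2]
    - [-0.99,0,-0.31]
  rotation:
    - [0,0,0]
    - [0,0,0]
    - [0,0,0]
  grip: [1,1,1]

```text
time_s: 5.8
position: [0.5154, -0.0272, 0.0499]
tcp_rot: [[-0.138, -0.001, 0.99], [-0.99, 0.0, -0.138], [-0.0, -1.0, -0.001]]
force: [0.3, 0.5, -4.7]
opening: 0.339
```

Call:
arm_command:
  translation:
    - [-0.35,0,-0.1]
    - [-0.7,0,-0.2]
    - [-0.99,0,-0.31]
  rotation:
    - [0,0,0]
    - [0,0,0]
    - [0,0,0]
  grip: [1,1,1]

```text
time_s: 6.1
position: [0.5018, 0.0549, 0.05]
tcp_rot: [[-0.137, -0.001, 0.991], [-0.991, 0.0, -0.137], [-0.0, -1.0, -0.001]]
force: [-0.2, -1.4, -4.0]
opening: 0.344
```

Call:
arm_command:
  translation:
    - [-0.35,0,-0.1]
    - [-0.65,0,-0.2]
    - [-0.9,0,-0.3]
    - [-0.98,0,-0.31]
    - [-0.98,0,-0.31]
  rotation:
    - [0,-0.02,0]
    - [0,-0.04,0]
    - [0,-0.055,0]
    - [0,-0.055,0]
    - [0,-0.055,0]
  grip: [1,1,1,1,1]

```text
time_s: 6.6
position: [0.4884, 0.1353, 0.05]
tcp_rot: [[-0.078, -0.0, 0.997], [-0.997, -0.0, -0.078], [0.0, -1.0, -0.0]]
force: [-0.2, 0.0, -4.2]
opening: 0.341
```

```bash
python3 g.py .4882 .1365 .042 -4.6
python3 - <<'E'
from h import *
np.set_printoptions(precision=4,suppress=True)
s=bot.read_state();p=np.array(s['position'])
R=np.array(s['tcp_rot']);sx=-R[:,0];sy=-R[:,2]
o=p-[0,0,.041]   # origin of the sharpener
z=o[2]
def S(x,y,h): return o+sx*x+sy*y+[0,0,h]
poly=[S(.14,.022,.008),S(.14,-.022,.008),S(.054,-.022,.008),S(.054,-.031,.008),S(.054,.031,.008),S(.054,.022,.008)]
a=np.radians(85.4);m=np.array([.5014,.301,0]);dx=np.array([np.cos(a),np.sin(a),0]);dy=np.array([-np.sin(a),np.cos(a),0])
D=[m+dx*x+dy*y+[0,0,.024] for x,y in((0,-.04),(.092,-.04),(.092,.04),(0,.04))]
C=[m+dx*x+dy*y+[0,0,.015] for x,y in((0,-.025),(-.014,-.031),(-.014,.031),(0,.025))]
A=[]
for n,(x,y,w,h,f) in dict(top=(85,190,130,60,6),side=(205,140,80,70,7)).items():
    c=eyes.capture(n)
    for k,zz in(('sharpener_tip',z+.004),('sharpener_grip',z+.038),('dock',0),('dock_leaf',.0066)):
        for r in models.spot_point(n,k)[:1]: print(n,k,r['conf'],onz(c,np.array(r['point'])*[512,384],zz))
    b=cv2.resize(c['image'][y:y+h,x:x+w],None,fx=f,fy=f,interpolation=2)
    raw=b.copy()
    for Q in(poly,D,C):
        q=((proj(c,Q)-[x,y]+.5)*f).astype(np.int32);cv2.polylines(b,[q],False,(0,0,255),1)
    cv2.imwrite(f'pics/ov_{n}.png',b if n=='top' else np.hstack([raw[:, :400],b[:, :400]]))
E
```

```text
t 6.6 p [0.4884 0.1353 0.05  ] q [  2.8323  40.0212 107.1523  -0.0128  32.8382   7.3232] F [-0.2308  0.0337 -4.2257] op 0.3407835908222145
shift m (tool) [-0.0012  0.008  -0.0003] share [-0.0152  0.1003 -0.0042] rot share [0.0002 0.002  0.0001]
top sharpener_grip 0.55 [0.4912 0.1378 0.047 ]
top dock 0.76 [0.4957 0.3013 0.    ]
side sharpener_tip 0.94 [0.5034 0.2833 0.013 ]
side sharpener_grip 0.85 [0.5004 0.1344 0.047 ]
side dock 0.63 [0.5006 0.308  0.    ]
side dock_leaf 0.52 [0.4943 0.3242 0.0066]
```

View pics/ov_top.png

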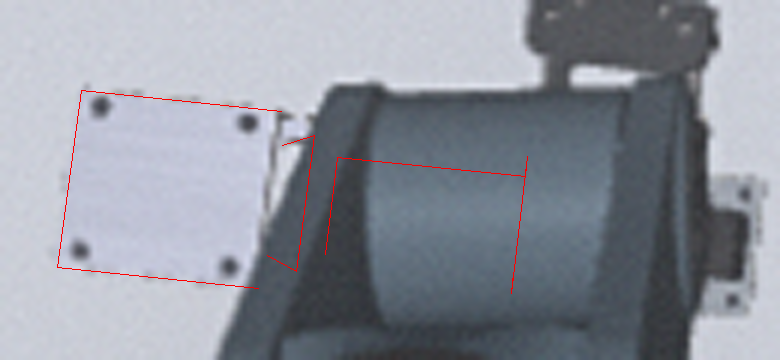

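View pics/ov_side.png

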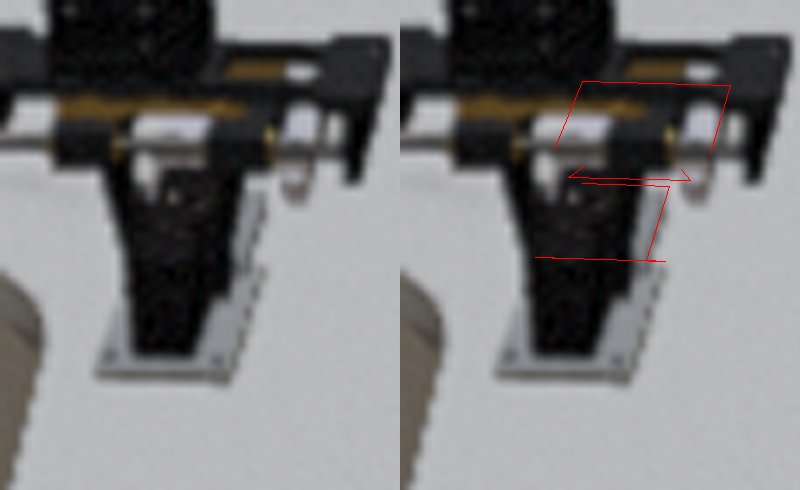

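The top view shows the dock overlay close to the image, with its front edge about 0.5 px off. That is my half-pixel crop convention. The tongue is hidden under the wrist. In the side view the tongue points between the cheeks. I'll refine the dock pose on the unobstructed first images with corrected pixel centres.

Run:
```python
from h import *
from scipy.optimize import least_squares
np.set_printoptions(precision=4,suppress=True)
def dk(p,L):
    a=p[2];R=np.array([[np.cos(a),-np.sin(a),0],[np.sin(a),np.cos(a),0],[0,0,1]]);return np.array(L)@R.T+[p[0],p[1],0]
c=eyes.capture('top');cs=eyes.capture('side')
# top px, corrected -0.5: front edge, back corners; screws symmetric about y=0 with equal yaw
px=np.array([[131.3,208.5],[128.2,237.2],[99.3,204.7],[94.7,235]])-.5
L=[[0,-.04,.024],[0,.04,.024],[.092,-.04,.024],[.092,.04,.024]]
sp=np.array([[101.7,207.7],[126.3,210.5],[123.2,234.3],[98.3,231.7]])-.5
def f(q):
    b,w,l=q[3],q[4],q[5]
    S=[[b+l,-w,.024],[b,-w,.024],[b,w,.024],[b+l,w,.024]]
    return np.r_[(proj(c,dk(q,L))-px).ravel(),(proj(c,dk(q,S))-sp).ravel()]
s=least_squares(f,[.502,.301,1.49,.012,.032,.068],loss='soft_l1',f_scale=.3);print(s.x,np.degrees(s.x[2]));print(s.fun.reshape(-1,2))
p=s.x[:3]
segs=[[[0,-.04,.024],[0,.04,.024],[.092,.04,.024],[.092,-.04,.024],[0,-.04,.024]],[[0,-.025,.015],[-.014,-.031,.015],[-.014,-.031,0],[0,-.025,0]],[[0,.025,.015],[-.014,.031,.015],[-.014,.031,0],[0,.025,0]],[[0,-.04,0],[0,.04,0]]]
o=[]
for n,cc,(x,y,w,h,F) in(('side',cs,(215,140,50,40,8)),('top',c,(85,195,60,50,7))):
    a=cv2.imread(f'pics/{n}0.png')[y:y+h,x:x+w];b=cv2.resize(a,None,fx=F,fy=F,interpolation=2);r=b.copy()
    for g in segs: cv2.polylines(b,[((proj(cc,dk(p,g))-[x,y]+.5)*F).astype(np.int32)],False,(0,0,255),1)
    o.append(np.hstack([r[:, :400],b[:, :400]])[:300])
cv2.imwrite('pics/dock.png',np.vstack([np.pad(k,((0,0),(0,840-k.shape[1]),(0,0)))[:, :800] for k in o]))
```

```text
[0.5023 0.3005 1.4905 0.0147 0.0324 0.0682] 85.39984258300565
[[ 0.7248 -0.2944]
 [ 0.0082  0.5509]
 [-0.5573  0.0589]
 [-0.0067 -0.8298]
 [-0.077   0.165 ]
 [ 0.0127 -0.0697]
 [-0.0128  0.0691]
 [ 0.0578  0.0226]]
```

View pics/dock.png

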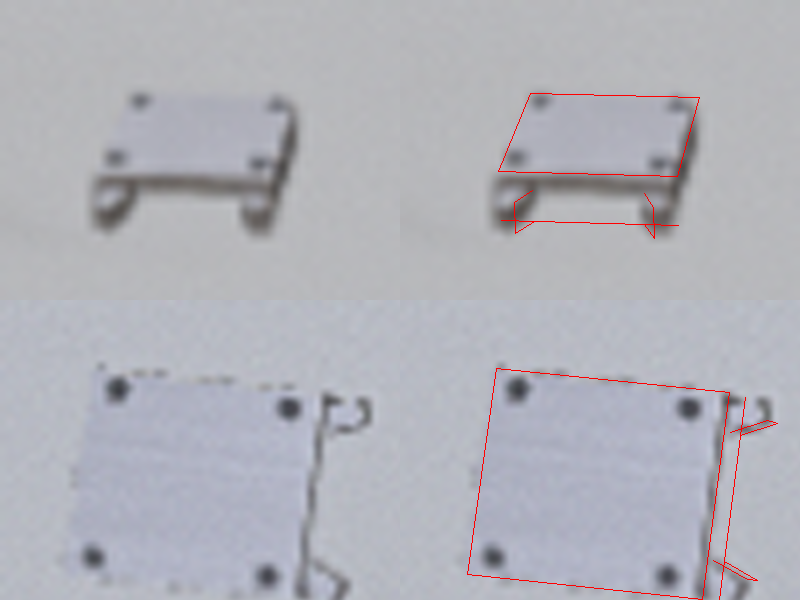

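The dock fit holds: mouth at about (0.502, 0.3005), yaw 85.4°. The top and side views agree within their roughly 2 mm calibration. Now I'll lower almost to the worktop and start the insertion.

Call:
arm_command:
  translation:
    - [0,0.06,0]
    - [0,0.11,0]
    - [0,0.112,0.003]
    - [0,0.112,0.003]
  rotation:
    - [0,0,0]
    - [0,0,0]
    - [0,0,0]
    - [0,0,0]
  grip: [1,1,1,1]

```text
time_s: 7.6
position: [0.4887, 0.1346, 0.0409]
tcp_rot: [[-0.08, -0.001, 0.997], [-0.997, -0.0, -0.08], [0.0, -1.0, -0.001]]
force: [0.1, 0.5, -5.5]
opening: 0.344
```

Call:
arm_command:
  translation:
    - [-0.06,0,0]
    - [-0.12,0,0]
    - [-0.18,0,0]
    - [-0.24,0,0]
    - [-0.3,0,0]
  rotation:
    - [0,0,0]
    - [0,0,0]
    - [0,0,0]
    - [0,0,0]
    - [0,0,0]
  grip: [1,1,1,1,1]

```text
time_s: 8.1
position: [0.4909, 0.1591, 0.0412]
tcp_rot: [[-0.08, 0.0, 0.997], [-0.997, 0.0, -0.08], [-0.0, -1.0, 0.0]]
force: [0.2, 0.5, -3.8]
opening: 0.342
```

```bash
cat > m.py <<'E'
from h import *
np.set_printoptions(precision=4,suppress=True)
F=[];Pp=[];M=[]
for i in range(6):
    eyes.capture('side');s=bot.read_state();F.append(s['force']);Pp.append(s['position']);M.append(s['moment'])
F=np.mean(F,0);p=np.mean(Pp,0);a=np.radians(85.4);dx=np.array([np.cos(a),np.sin(a),0]);dy=np.array([-np.sin(a),np.cos(a),0])
r=p-[.502,.3005,0]
print('t',s['time_s'],'p',p,'tip depth mm',(r@dx+.1413)*1e3,'lat mm',r@dy*1e3,'F along',F@dx,'lat',F@dy,'z',F[2],'M',np.mean(M,0),'yaw',np.degrees(np.arctan2(-s['tcp_rot'][1][0],-s['tcp_rot'][0][0])))
E
python3 m.py
```

```text
t 8.4 p [0.4908 0.1589 0.0412] tip depth mm -0.7586525663368648 lat mm -0.22063181098937967 F along 0.2429743052289121 lat -0.2030548636355949 z -4.943800151464429 M [-0.0422 -0.0694  0.0134] yaw 85.41494268123357
```

Call:
arm_command:
  translation:
    - [-0.05,0,0]
    - [-0.1,0,0]
    - [-0.15,0,0]
    - [-0.2,0,0]
    - [-0.2,0,0]
  rotation:
    - [0,0,0]
    - [0,0,0]
    - [0,0,0]
    - [0,0,0]
    - [0,0,0]
  grip: [1,1,1,1,1]

```text
time_s: 8.9
position: [0.4922, 0.1751, 0.0412]
tcp_rot: [[-0.079, 0.0, 0.997], [-0.997, 0.0, -0.079], [-0.0, -1.0, 0.0]]
force: [0.7, 0.6, -4.3]
opening: 0.338
```

```bash
python3 m.py
```

```text
t 9.2 p [0.4921 0.1745 0.0412] tip depth mm 14.88634382744447 lat mm -0.2005579291499579 F along 0.09183200586636404 lat 0.3008372774066255 z -4.522281322291477 M [-0.0631 -0.107  -0.0153] yaw 85.40507656125921
```

Call:
arm_command:
  translation:
    - [-0.03,0,0]
    - [-0.06,0,0]
    - [-0.09,0,0]
    - [-0.12,0,0]
    - [-0.15,0,0]
  rotation:
    - [0,0,0]
    - [0,0,0]
    - [0,0,0]
    - [0,0,0]
    - [0,0,0]
  grip: [1,1,1,1,1]

```text
time_s: 9.7
position: [0.4927, 0.1861, 0.041]
tcp_rot: [[-0.08, -0.001, 0.997], [-0.997, -0.001, -0.08], [0.001, -1.0, -0.001]]
force: [-0.7, -2.2, -5.8]
opening: 0.341
```

```bash
python3 m.py
```

```text
t 10.0 p [0.4928 0.1867 0.041 ] tip depth mm 27.09117429638182 lat mm 0.07085675349827915 F along -0.48643602953717235 lat 0.31886757244231834 z -7.893150435416845 M [-0.5506 -0.0091  0.0575] yaw 85.42393814422276
```

The leaf is engaged (vertical load rose by 3 N). From here, about 1 mm per row.

Call:
arm_command:
  translation:
    - [-0.013,0,0]
    - [-0.026,0,0]
    - [-0.039,0,0]
    - [-0.052,0,0]
    - [-0.065,0,0]
  rotation:
    - [0,0,0]
    - [0,0,0]
    - [0,0,0]
    - [0,0,0]
    - [0,0,0]
  grip: [1,1,1,1,1]

```text
time_s: 10.5
position: [0.4935, 0.1916, 0.0412]
tcp_rot: [[-0.08, -0.0, 0.997], [-0.997, -0.0, -0.08], [0.0, -1.0, -0.0]]
force: [0.7, -2.0, -7.7]
opening: 0.341
```

```bash
python3 m.py
```

```text
t 10.8 p [0.4936 0.1917 0.0412] tip depth mm 32.21544153698472 lat mm -0.3330843964631642 F along -0.6370618530057907 lat 0.032116269133147926 z -7.919056966652055 M [-0.6281 -0.0216 -0.0081] yaw 85.4089940353468
```

Call:
arm_command:
  translation:
    - [-0.013,0,0]
    - [-0.026,0,0]
    - [-0.039,0,0]
    - [-0.052,0,0]
  rotation:
    - [0,0,0]
    - [0,0,0]
    - [0,0,0]
    - [0,0,0]
  grip: [1,1,1,1]

```text
time_s: 11.2
position: [0.4938, 0.1958, 0.0412]
tcp_rot: [[-0.08, -0.0, 0.997], [-0.997, 0.0, -0.08], [-0.0, -1.0, -0.0]]
force: [0.5, -2.7, -7.8]
opening: 0.345
```

```bash
python3 m.py
```

```text
t 11.5 p [0.4938 0.1959 0.0412] tip depth mm 36.414206091918466 lat mm -0.2592033775439475 F along -0.9577266306911029 lat -0.09741435492272356 z -7.82169113990784 M [-0.6208 -0.0157 -0.0129] yaw 85.4151236801651
```

Call:
arm_command:
  translation:
    - [-0.01,0,0]
    - [-0.02,0,0]
    - [-0.03,0,0]
    - [-0.04,0,0]
    - [-0.05,0,0]
  rotation:
    - [0,0,0]
    - [0,0,0]
    - [0,0,0]
    - [0,0,0]
    - [0,0,0]
  grip: [1,1,1,1,1]

```text
time_s: 12.0
position: [0.4941, 0.1997, 0.0412]
tcp_rot: [[-0.08, -0.0, 0.997], [-0.997, -0.0, -0.08], [0.0, -1.0, -0.0]]
force: [-0.7, -2.3, -7.1]
opening: 0.342
```

```bash
python3 m.py
```

```text
t 12.3 p [0.4941 0.1998 0.0412] tip depth mm 40.31857290672275 lat mm -0.23316133232824526 F along -1.3080898841661857 lat -0.010092019434576487 z -8.137221585443047 M [-0.6609 -0.0183  0.0111] yaw 85.41068998640684
```

Call:
arm_command:
  translation:
    - [-0.01,0,0]
    - [-0.02,0,0]
    - [-0.03,0,0]
    - [-0.04,0,0]
    - [-0.05,0,0]
  rotation:
    - [0,0,0]
    - [0,0,0]
    - [0,0,0]
    - [0,0,0]
    - [0,0,0]
  grip: [1,1,1,1,1]

```text
time_s: 12.8
position: [0.4944, 0.2037, 0.0412]
tcp_rot: [[-0.08, -0.0, 0.997], [-0.997, -0.0, -0.08], [0.0, -1.0, -0.0]]
force: [-0.3, -2.5, -8.1]
opening: 0.345
```

```bash
python3 m.py
```

```text
t 13.1 p [0.4945 0.2038 0.0412] tip depth mm 44.337361457575135 lat mm -0.24794503053299546 F along -0.7670623790982388 lat -0.1619828788379326 z -7.567312809128974 M [-0.6447 -0.0427  0.029 ] yaw 85.41325414820324
```

Call:
arm_command:
  translation:
    - [-0.01,0,0]
    - [-0.02,0,0]
    - [-0.03,0,0]
    - [-0.04,0,0]
    - [-0.05,0,0]
  rotation:
    - [0,0,0]
    - [0,0,0]
    - [0,0,0]
    - [0,0,0]
    - [0,0,0]
  grip: [1,1,1,1,1]

```text
time_s: 13.6
position: [0.4947, 0.2076, 0.0412]
tcp_rot: [[-0.08, -0.0, 0.997], [-0.997, -0.0, -0.08], [0.0, -1.0, -0.0]]
force: [-0.2, -2.5, -7.4]
opening: 0.344
```

```bash
python3 m.py
```

```text
t 13.9 p [0.4948 0.2078 0.0412] tip depth mm 48.27712218497608 lat mm -0.23973922341399573 F along -1.8358404876237195 lat 0.20558680202177562 z -7.777337291342646 M [-0.709  -0.0272  0.0066] yaw 85.41318954770695
```

Call:
arm_command:
  translation:
    - [-0.01,0,0]
    - [-0.02,0,0]
    - [-0.03,0,0]
    - [-0.04,0,0]
  rotation:
    - [0,0,0]
    - [0,0,0]
    - [0,0,0]
    - [0,0,0]
  grip: [1,1,1,1]

```text
time_s: 14.3
position: [0.4949, 0.2105, 0.0412]
tcp_rot: [[-0.08, -0.0, 0.997], [-0.997, -0.001, -0.08], [0.001, -1.0, -0.0]]
force: [-0.1, -6.3, -6.7]
opening: 0.343
```

```bash
python3 m.py
```

```text
t 14.6 p [0.495  0.2105 0.0412] tip depth mm 51.06924096788198 lat mm -0.1905081438545226 F along -4.888165245823655 lat 0.21167901476737833 z -6.638294145420023 M [-1.2388 -0.0232 -0.053 ] yaw 85.42292900095846
```

Call:
arm_command:
  translation:
    - [-0.005,0,0]
    - [-0.01,0,0]
    - [-0.01,0,0]
  rotation:
    - [0,0,0]
    - [0,0,0]
    - [0,0,0]
  grip: [1,1,1]

```text
time_s: 14.9
position: [0.495, 0.211, 0.0412]
tcp_rot: [[-0.08, -0.001, 0.997], [-0.997, -0.001, -0.08], [0.001, -1.0, -0.0]]
force: [-0.9, -7.6, -5.8]
opening: 0.345
```

```bash
python3 m.py
```

```text
t 15.2 p [0.495  0.211  0.0413] tip depth mm 51.514772541361154 lat mm -0.1691222461243003 F along -6.593078774908778 lat -0.23747189313727052 z -6.015906045970376 M [-1.5036 -0.0391 -0.0461] yaw 85.42576374605896
```

A rest force step from about 1.8 to 4.9 N, then a slope of about 3.8 N/mm, matches the sprung pad's 3.5 N/mm. That puts the stop at about 50.5 mm depth, and it is pressed about 1 mm. Now I'll settle the sharpener onto the worktop before releasing.

Call:
arm_command:
  translation:
    - [0,0.004,0]
    - [0,0.008,0]
    - [0,0.008,0]
  rotation:
    - [0,0,0]
    - [0,0,0]
    - [0,0,0]
  grip: [1,1,1]

```text
time_s: 15.5
position: [0.495, 0.2109, 0.0409]
tcp_rot: [[-0.08, -0.0, 0.997], [-0.997, -0.001, -0.08], [0.001, -1.0, -0.0]]
force: [-1.4, -7.7, -4.2]
opening: 0.343
```

```bash
python3 m.py
```

```text
t 15.8 p [0.495  0.2109 0.0409] tip depth mm 51.4353095126457 lat mm -0.1940535346687431 F along -7.807627204179336 lat 0.30509806609932505 z -3.475372381775949 M [-1.3854  0.0399 -0.0236] yaw 85.42759941419894
```

Call:
arm_command:
  translation:
    - [0,0.003,0]
    - [0,0.005,0]
    - [0,0.005,0]
  rotation:
    - [0,0,0]
    - [0,0,0]
    - [0,0,0]
  grip: [1,1,1]

```text
time_s: 16.1
position: [0.495, 0.2108, 0.0408]
tcp_rot: [[-0.08, -0.0, 0.997], [-0.997, -0.001, -0.08], [0.001, -1.0, -0.0]]
force: [-0.7, -8.1, -1.7]
opening: 0.341
```

```bash
python3 m.py
```

```text
t 16.4 p [0.495  0.2109 0.0408] tip depth mm 51.38310787538518 lat mm -0.2070153691055371 F along -8.17850744319625 lat 0.5933219207587829 z -1.8097634158359164 M [-1.2606  0.0496 -0.0042] yaw 85.42092231009828
```

Call:
arm_command:
  translation:
    - [0,0,0]
    - [0,0,0]
    - [0,0,0]
    - [0,0,0]
    - [0,0,0]
  rotation:
    - [0,0,0]
    - [0,0,0]
    - [0,0,0]
    - [0,0,0]
    - [0,0,0]
  grip: [-0.3,-0.3,-0.3,-0.3,-0.3]

```text
time_s: 16.9
position: [0.4954, 0.212, 0.0404]
tcp_rot: [[-0.08, 0.001, 0.997], [-0.997, 0.0, -0.08], [-0.001, -1.0, 0.001]]
force: [-0.7, -0.3, 0.2]
opening: 0.628
```

Call:
arm_command:
  translation:
    - [0,0,0]
    - [0,-0.3,0]
    - [0,-0.6,0]
    - [0,-1,0]
    - [0,-1,0]
  rotation:
    - [0,0,0]
    - [0,0,0]
    - [0,0,0]
    - [0,0,0]
    - [0,0,0]
  grip: [-0.3,-0.3,-0.3,-0.3,-0.3]

```text
time_s: 17.4
position: [0.4977, 0.2124, 0.1237]
tcp_rot: [[-0.08, 0.008, 0.997], [-0.997, 0.002, -0.08], [-0.002, -1.0, 0.008]]
force: [1.2, -0.4, 0.1]
opening: 0.647
```

Call:
arm_command:
  translation:
    - [0,-1,0]
    - [0,-1,0]
    - [1,-1,0]
    - [1,-1,0]
  rotation:
    - [0,0,0]
    - [0,0,0]
    - [0,0,0]
    - [0,0,0]
  grip: [-0.3,-0.3,-0.3,-0.3]

```text
time_s: 17.8
position: [0.4886, 0.1309, 0.2006]
tcp_rot: [[-0.078, 0.002, 0.997], [-0.997, -0.001, -0.078], [0.001, -1.0, 0.002]]
force: [1.1, 0.0, -0.4]
opening: 0.648
```

Call:
arm_command:
  translation:
    - [1,0,0]
    - [1,0,0]
    - [1,0,0]
  rotation:
    - [0,0,0]
    - [0,0,0]
    - [0,0,0]
  grip: [-0.3,-0.3,-0.3]

```text
time_s: 18.1
position: [0.4819, 0.0491, 0.1995]
tcp_rot: [[-0.085, -0.001, 0.996], [-0.996, -0.001, -0.085], [0.001, -1.0, -0.001]]
force: [-0.2, -0.1, -0.2]
opening: 0.648
```

Call:
arm_command:
  translation:
    - [1,0,0]
    - [1,0,0]
    - [1,0,0]
  rotation:
    - [0,0,0]
    - [0,0,0]
    - [0,0,0]
  grip: [-0.3,-0.3,-0.3]

```text
time_s: 18.4
position: [0.4763, -0.0297, 0.1997]
tcp_rot: [[-0.083, 0.0, 0.997], [-0.997, -0.001, -0.083], [0.001, -1.0, 0.0]]
force: [0.3, 1.1, 0.7]
opening: 0.649
```

Call:
arm_command:
  translation:
    - [1,0,0]
    - [1,0,0]
    - [1,0,0]
  rotation:
    - [0,0,0]
    - [0,0,0]
    - [0,0,0]
  grip: [-0.3,-0.3,-0.3]

```text
time_s: 18.7
position: [0.4704, -0.1092, 0.1999]
tcp_rot: [[-0.083, 0.001, 0.997], [-0.997, -0.001, -0.083], [0.001, -1.0, 0.001]]
force: [-0.5, -0.1, 0.7]
opening: 0.648
```

```bash
python3 m.py
python3 - <<'E'
from h import *
np.set_printoptions(precision=4,suppress=True)
A=[]
for n,(x,y,w,h) in dict(top=(85,185,120,60),side=(200,130,90,75)).items():
    c=eyes.capture(n)
    for k,z in(('sharpener_grip',.038),('tin',0),('spice_jar',0),('scissors',0),('dock',0)):
        for r in models.spot_point(n,k)[:1]: print(n,k,round(r['conf'],2),onz(c,np.array(r['point'])*[512,384],z))
    b=cv2.resize(c['image'][y:y+h,x:x+w],None,fx=6 if n=='top' else 5,fy=6 if n=='top' else 5,interpolation=2)
    if n=='top':
        X,Y=x,y
    A.append(b)
W=max(a.shape[1] for a in A);A=[np.pad(a,((0,0),(0,W-a.shape[1]),(0,0))) for a in A]
cv2.imwrite('pics/rel.png',np.vstack(A)[:600])
E
```

```text
t 19.0 p [ 0.4693 -0.1061  0.1998] tip depth mm -266.62650052575333 lat mm -0.04632895302633568 F along -0.28898182948938794 lat 0.02846870667518059 z 0.11248370183164967 M [-0.0064 -0.121  -0.0153] yaw 85.52156199328319
top sharpener_grip 0.64 [0.5021 0.2144 0.038 ]
top tin 0.84 [ 0.6773 -0.0866  0.    ]
top spice_jar 0.55 [0.6844 0.0537 0.    ]
top dock 0.57 [0.503  0.2977 0.    ]
side sharpener_grip 0.83 [0.502  0.2195 0.038 ]
side tin 0.74 [ 0.6759 -0.1105  0.    ]
side spice_jar 0.74 [0.6832 0.0389 0.    ]
side scissors 0.88 [ 0.5349 -0.3579  0.    ]
side dock 0.78 [0.4986 0.2822 0.    ]
```

View pics/rel.png

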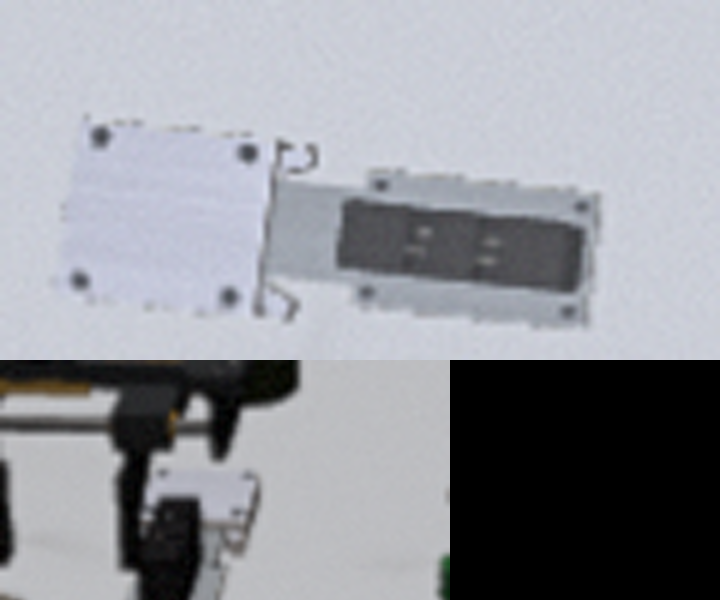

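The top view shows the tongue inside the mouth, the sharpener aligned and flat, and the foot plate corners near (372,172), (357,300), (599,193) and (587,325) in the crop. Next I'll check that it didn't spring back.

Run:
```python
from h import *
from scipy.optimize import least_squares
np.set_printoptions(precision=4,suppress=True)
c=eyes.capture('top')
px=np.array([[372,172],[357,300],[599,193],[587,325],[341,199],[338,268],[587,222],[580,291]])/6+[85,185]-.5
P=np.array([[.054,-.031,.008],[.054,.031,.008],[-.054,-.031,.008],[-.054,.031,.008],[.05,-.015,.06],[.05,.015,.06],[-.05,-.015,.06],[-.05,.015,.06]])
def T(p):
    a=p[2];R=np.array([[np.cos(a),-np.sin(a),0],[np.sin(a),np.cos(a),0],[0,0,1]]);return P@R.T+[p[0],p[1],0]
s=least_squares(lambda p:(proj(c,T(p))-px).ravel(),[.495,.21,1.49],loss='soft_l1',f_scale=.3)
print(s.x,np.degrees(s.x[2]));print(s.fun.reshape(-1,2))
```

```text
[0.4954 0.2088 1.4952] 85.67130249161585
[[-0.2099 -0.3917]
 [-0.433   0.8815]
 [ 1.0609 -0.0889]
 [ 0.5632  0.5799]
 [ 1.1097 -0.0021]
 [ 0.2158 -0.0143]
 [-1.8233 -0.1188]
 [-1.9395 -0.0982]]
```

Run:
```python
from h import *
np.set_printoptions(precision=4,suppress=True)
c=eyes.capture('top');a=c['image'];cv2.imwrite('pics/t_end.png',a)
g0=cv2.cvtColor(cv2.imread('pics/top0.png'),6)
# rectify sharpener's foot plate plane (z=.008) at 0.5 mm for both pictures about assumed poses, then register sub-pixel
def rect(g,o,yaw,z):
    X,Y=np.meshgrid(np.arange(-.062,.062,.0005),np.arange(-.036,.036,.0005))
    r=np.radians(yaw);P=np.stack([o[0]+X*np.cos(r)-Y*np.sin(r),o[1]+X*np.sin(r)+Y*np.cos(r),0*X+z],-1)
    m=proj(c,P).reshape(*X.shape,2).astype(np.float32);return cv2.remap(g,m[...,0],m[...,1],cv2.INTER_CUBIC).astype(np.float32)
g1=cv2.cvtColor(a,6)
for z in(.008,.06):
    A=rect(g0,(.5300,-.1102),82.06,z);B=rect(g1,(.4950,.2109),85.42,z)
    for nm,A_,B_ in((('plate',A,B),) if z<.02 else (('top',A[42:102,20:228],B[42:102,20:228]),)):
        W=np.eye(2,3,dtype=np.float32)
        cc,W=cv2.findTransformECC(A_,B_,W,cv2.MOTION_TRANSLATION,(3,200,1e-6),None,5);print(nm,cc,W[:,2]*.5,'mm of sharpener vs grip, end minus start')
```

```text
plate 0.8563984759320089 [2.4958 2.6754] mm of sharpener vs grip, end minus startTraceback (most recent call last):
  File "<stdin>", line 15, in <module>
cv2.error: OpenCV(4.12.0) /io/opencv/modules/video/src/ecc.cpp:589: error: (-7:Iterations do not converge) The algorithm stopped before its convergence. The correlation is going to be minimized. Images may be uncorrelated or non-overlapped in function 'findTransformECC'
```

The registration gave a weak match but no sign of springing back. For certainty I'll check by feel: closed fingertips, gently from behind the body.

Call:
arm_command:
  translation:
    - [-0.97,0,0]
    - [-0.97,0,0]
  rotation:
    - [0,0,0]
    - [0,0,0]
  grip: [1,1]

```text
time_s: 19.9
position: [0.4754, -0.0288, 0.2001]
tcp_rot: [[-0.082, -0.001, 0.997], [-0.997, 0.001, -0.082], [-0.001, -1.0, -0.001]]
force: [0.6, -1.1, -1.0]
opening: 0.544
```

Call:
arm_command:
  translation:
    - [-0.97,0,0]
    - [-0.97,0,0]
  rotation:
    - [0,0,0]
    - [0,0,0]
  grip: [1,1]

```text
time_s: 20.1
position: [0.4816, 0.0498, 0.2002]
tcp_rot: [[-0.079, -0.0, 0.997], [-0.997, 0.001, -0.079], [-0.001, -1.0, -0.0]]
force: [0.8, -0.1, 1.0]
opening: 0.372
```

Call:
arm_command:
  translation:
    - [-0.97,0.9,0]
    - [-0.97,0.9,0]
    - [-0.97,0.9,0]
    - [-0.97,0.9,0]
    - [-0.97,0.9,0]
  rotation:
    - [0,0,0]
    - [0,0,0]
    - [0,0,0]
    - [0,0,0]
    - [0,0,0]
  grip: [1,1,1,1,1]

```text
time_s: 20.6
position: [0.4888, 0.1241, 0.1288]
tcp_rot: [[-0.08, 0.001, 0.997], [-0.997, -0.0, -0.08], [0.0, -1.0, 0.001]]
force: [-0.0, 0.0, -0.1]
opening: 0.014
```

```bash
python3 g.py .490 .1437 .040 -4.58
```

```text
t 20.6 p [0.4888 0.1241 0.1288] q [  1.541   31.4376 105.3715  -0.0291  43.1217   6.1543] F [-0.0204  0.0048 -0.0826] op 0.013578732193733721
shift m (tool) [-0.0197  0.0887 -0.0005] share [-0.2458  1.1093 -0.0057] rot share [-0.0012 -0.0002  0.0002]
```

Going down behind it, then forward to about 5 mm from expected contact.

Call:
arm_command:
  translation:
    - [0,0.5,0]
    - [0,0.95,0]
    - [0,0.95,0]
    - [0,0.95,0]
  rotation:
    - [0,0,0]
    - [0,0,0]
    - [0,0,0]
    - [0,0,0]
  grip: [1,1,1,1]

```text
time_s: 21.0
position: [0.4887, 0.1237, 0.053]
tcp_rot: [[-0.082, 0.0, 0.997], [-0.997, -0.0, -0.082], [0.0, -1.0, 0.0]]
force: [-0.3, -0.5, 0.9]
opening: 0.006
```

Call:
arm_command:
  translation:
    - [-0.06,0.16,0]
    - [-0.12,0.16,0]
    - [-0.18,0.16,0]
    - [-0.24,0.16,0]
    - [-0.24,0.16,0]
  rotation:
    - [0,0,0]
    - [0,0,0]
    - [0,0,0]
    - [0,0,0]
    - [0,0,0]
  grip: [1,1,1,1,1]

```text
time_s: 21.5
position: [0.49, 0.1447, 0.0399]
tcp_rot: [[-0.079, 0.001, 0.997], [-0.997, 0.0, -0.079], [-0.0, -1.0, 0.001]]
force: [-0.7, 0.1, 0.5]
opening: 0.006
```

```bash
python3 m.py
```

```text
t 21.8 p [0.4897 0.1441 0.0395] tip depth mm -15.625970943386413 lat mm -0.2890177967772398 F along 0.128812394524865 lat -0.025060341423956658 z -0.05746837022369342 M [-0.0177 -0.0785 -0.0046] yaw 85.41278801773306
```

Call:
arm_command:
  translation:
    - [-0.013,0,0]
    - [-0.026,0,0]
    - [-0.039,0,0]
    - [-0.052,0,0]
    - [-0.065,0,0]
  rotation:
    - [0,0,0]
    - [0,0,0]
    - [0,0,0]
    - [0,0,0]
    - [0,0,0]
  grip: [1,1,1,1,1]

```text
time_s: 22.3
position: [0.49, 0.1479, 0.0393]
tcp_rot: [[-0.078, -0.001, 0.997], [-0.997, -0.002, -0.078], [0.002, -1.0, -0.001]]
force: [1.1, -11.1, 1.6]
opening: 0.006
```

```bash
python3 m.py
```

```text
t 22.6 p [0.4899 0.1479 0.0393] tip depth mm -11.794160338952864 lat mm -0.21652914194247302 F along -6.433495947596316 lat -0.48012373620247945 z 0.8068980875164659 M [-0.9747 -0.0804 -0.06  ] yaw 85.44782484132061
```

Call:
arm_command:
  translation:
    - [-0.005,0,0]
    - [-0.008,0,0]
  rotation:
    - [0,0,0]
    - [0,0,0]
  grip: [1,1]

```text
time_s: 22.8
position: [0.4899, 0.1479, 0.0394]
tcp_rot: [[-0.079, -0.001, 0.997], [-0.997, -0.002, -0.079], [0.002, -1.0, -0.001]]
force: [0.6, -10.9, 1.6]
opening: 0.002
```

```bash
python3 m.py
```

```text
t 23.1 p [0.4899 0.1479 0.0393] tip depth mm -11.772450887076207 lat mm -0.20705276120594326 F along -9.384680725577939 lat -0.5043948106995715 z 1.0239589487848146 M [-1.4269 -0.0563 -0.0657] yaw 85.46610069362228
```

Call:
arm_command:
  translation:
    - [-0.005,0,0]
    - [-0.01,0,0]
    - [-0.01,0,0]
  rotation:
    - [0,0,0]
    - [0,0,0]
    - [0,0,0]
  grip: [1,1,1]

```text
time_s: 23.4
position: [0.4898, 0.1483, 0.0394]
tcp_rot: [[-0.079, -0.002, 0.997], [-0.997, -0.003, -0.079], [0.003, -1.0, -0.001]]
force: [-0.0, -12.4, 1.9]
opening: 0.004
```

```bash
python3 m.py
```

```text
t 23.7 p [0.4898 0.1483 0.0394] tip depth mm -11.422375914477367 lat mm -0.06873896234173678 F along -11.976496912131177 lat -0.3521056383736804 z 1.5565310096606397 M [-1.733  -0.0559 -0.0619] yaw 85.47766784780477
```

The sharpener moved only 0.35 mm and the force climbed to 12 N with a pad-like slope, so the tongue is on the stop. Now I'll back away gently.

Call:
arm_command:
  translation:
    - [0.015,0,0]
    - [0.03,0,0]
    - [0.06,0,0]
    - [0.15,0,0]
    - [0.4,0,0]
  rotation:
    - [0,0,0]
    - [0,0,0]
    - [0,0,0]
    - [0,0,0]
    - [0,0,0]
  grip: [1,1,1,1,1]

```text
time_s: 24.2
position: [0.4879, 0.1192, 0.0394]
tcp_rot: [[-0.077, 0.001, 0.997], [-0.997, 0.0, -0.077], [-0.0, -1.0, 0.001]]
force: [-0.6, -0.1, 0.6]
opening: 0.003
```

Call:
arm_command:
  translation:
    - [0.5,-1,0]
    - [0.5,-1,0]
    - [0.5,-1,0]
    - [0.5,-1,0]
  rotation:
    - [0,0,0]
    - [0,0,0]
    - [0,0,0]
    - [0,0,0]
  grip: [1,1,1,1]

```text
time_s: 24.6
position: [0.4849, 0.0783, 0.1201]
tcp_rot: [[-0.081, 0.002, 0.997], [-0.997, 0.0, -0.081], [-0.0, -1.0, 0.002]]
force: [0.8, 0.3, -1.5]
opening: 0.005
```

Call:
arm_command:
  translation:
    - [1,-1,0]
    - [1,-1,0]
    - [1,-1,0]
    - [1,-1,0]
  rotation:
    - [0,0,0]
    - [0,0,0]
    - [0,0,0]
    - [0,0,0]
  grip: [1,1,1,1]

```text
time_s: 25.0
position: [0.4785, -0.0017, 0.1997]
tcp_rot: [[-0.082, 0.002, 0.997], [-0.997, -0.0, -0.082], [-0.0, -1.0, 0.002]]
force: [-0.1, 1.0, -0.3]
opening: 0.008
```

Call:
arm_command:
  translation:
    - [1,0,0]
    - [1,0,0]
    - [1,0,0]
    - [1,0,0]
  rotation:
    - [0,0,0]
    - [0,0,0]
    - [0,0,0]
    - [0,0,0]
  grip: [1,1,1,1]

```text
time_s: 25.4
position: [0.4706, -0.0794, 0.1975]
tcp_rot: [[-0.081, -0.004, 0.997], [-0.997, 0.003, -0.081], [-0.002, -1.0, -0.004]]
force: [-0.1, 0.3, -0.9]
opening: 0.005
```

Call:
arm_command:
  translation:
    - [1,0,0]
    - [1,0,0]
    - [1,0,0]
    - [1,0,0]
  rotation:
    - [0,0,0]
    - [0,0,0]
    - [0,0,0]
    - [0,0,0]
  grip: [1,1,1,1]

```text
time_s: 25.8
position: [0.4647, -0.1587, 0.1983]
tcp_rot: [[-0.08, -0.002, 0.997], [-0.997, 0.002, -0.08], [-0.002, -1.0, -0.003]]
force: [-0.2, 0.9, -0.4]
opening: 0.011
```

```bash
python3 m.py
python3 - <<'E'
from h import *
a=eyes.capture('top')['image'];b=cv2.imread('pics/t_end.png')
x,y,w,h=85,185,120,60
g=lambda i:cv2.cvtColor(i[y:y+h,x:x+w],6).astype(np.float32)
# shift of sharpener region between the pictures after release and after the push
A=g(b)[:,55:];B=g(a)[:,55:]
cc,W=cv2.findTransformECC(A,B,np.eye(2,3,dtype=np.float32),0,(3,100,1e-6),None,3);print('shift px',W[:,2],cc)
f=lambda i:cv2.resize(i[y:y+h,x:x+w],None,fx=5,fy=5,interpolation=2)
cv2.imwrite('pics/fin.png',np.vstack([f(a),cv2.resize(eyes.capture('side')['image'][120:240,180:330],(600,300))[:, :600]]) if False else np.vstack([f(a),cv2.resize(eyes.capture('side')['image'][130:205,190:340],(600,300),interpolation=2)]))
E
```

```text
t 26.1 p [ 0.4649 -0.1586  0.1989] tip depth mm -319.31936406062266 lat mm 0.1888323755152802 F along -0.08923705240372962 lat -0.038269792344141955 z 0.08014774585567984 M [-0.0291 -0.115   0.0034] yaw 85.51165221780379
shift px [-0.1151259   0.03074941] 0.9977656272200903
```

View pics/fin.png

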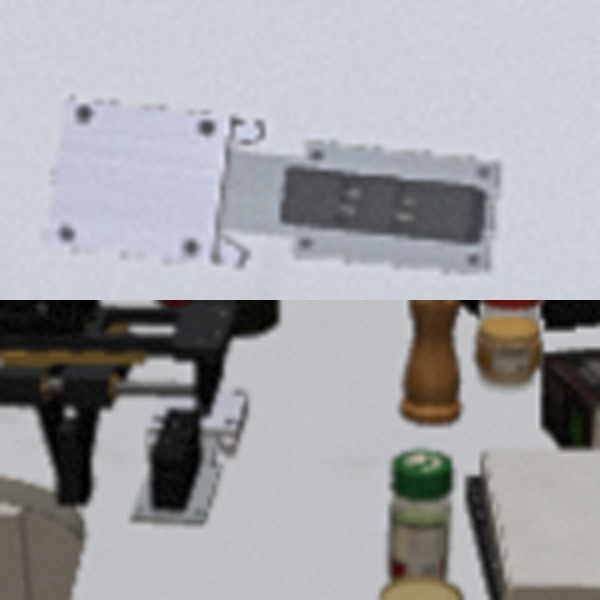

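The final pictures show the tongue in the dock, the sharpener flat and free, and the gripper clear. The push moved it 0.1 px (about 0.35 mm) inward and it stayed there. Handing in.

```bash
python3 -c "
from rig import bot
print(bot.hand_in())"
```

```text
the job is handed in; nothing more can be done
None
```

The sharpener is in the dock with its tongue against the hidden stop, standing flat and released. I handed the job in at about 26 s of the 58 s limit.

- **Insertion:** I gripped the body and slid the tongue in just above the worktop, past the leaf. I felt the stop at about 50–51 mm behind the mouth. The resting force jumped from about 2 to 5 N and then rose about 3.8 N/mm, close to the pad's stated 3.5 N/mm. I set the sharpener down with about 8 N on the wrist and let go.
- **Check after release:** I pushed gently from behind with closed fingertips. The highest reading was about 12.5 N, against the 25 N limit. The sharpener moved only about 0.35 mm while the force kept rising, so the tongue was on the pad. After the fingers backed away, the picture showed it had kept that 0.35 mm.
- **Other objects:** The tin and jar were found where they started, within the detector's error of about 1 cm, and the arm's path stayed clear of them. The scissors were found in place by the side camera but missed by the top one.
- **Checks that disagreed:**
  - My camera fit after release put the sharpener about 2 mm back from the grip position, with poor residuals. A second image comparison suggested the opposite, which is why I did the push test.
  - The moving drag I felt in the dock was only about 2.5 N, not the 6–11 N stated, probably because the sharpener was held slightly off the worktop.

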